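Put the emery stick back on its sloped rest

TASK

Put the black emery stick that lies loose on the jeweller's bench back on the empty sloped rest: flat in both saddles, centred along the rest, with the bare wood handle at the low end by the heel stop and the black end uphill. Set it down gently, without letting it drop, let go, and leave all the other things on the bench where they are.

Things in the scene. Friction and masses are not known exactly. Their poses are not given: they have to be found in the camera images.
- stick: The emery stick to put away, lying flat on the bench, handle roughly towards the robot: rigid wooden bar 180 x 24 x 14 mm, 35 to 65 g. Origin at its centre; x along its length, from bare brown handle end (-90 mm) to black abrasive end (+90 mm), y across the 24 mm width, z through the 14 mm thickness. A thin brass band parts the two halves.
- stick_tip (a point): Centre of the end face at the black abrasive end of that stick, 90 mm from its centre along +x.
- stick_handle (a point): Centre of the end face at the bare wood handle end of that stick, 90 mm from its centre along -x.
- rest_empty: The only empty rest of three alike: dark wood foot 140 x 66 x 12 mm fixed to the bench, two aluminium posts 10 x 22 mm in section carrying two black saddles and a heel stop. Origin: centre of the foot's underside; x points uphill (away from the robot), z up. The rests stand side by side in any order, about 120 to 195 mm between neighbouring centres, each turned a little.
- rest_empty_seat: Sloped seat of the empty rest, rising 25 degrees: x uphill along the slope, y across, z square off the slope. Origin on the seat plane midway between the saddles, 95 mm above the bench. Saddle floors lie at z = 0; between them is open air. A stick seated flat and centred has its centre at x = 0, y = 0, z = 7 mm, 5 mm short of the heel stop; it may slide down to the stop when released.
- saddle_low (a point): Lower saddle. Black saddle, 14 mm long (along the slope), 44 mm wide outside; its two cheeks stand 9 mm above its floor and leave 34 mm free between them for the 24 mm wide stick. Point: centre of its floor, 55 mm downhill of the seat's origin.
- saddle_high (a point): Upper saddle. Black saddle, 14 mm long (along the slope), 44 mm wide outside; its two cheeks stand 9 mm above its floor and leave 34 mm free between them for the 24 mm wide stick. Point: centre of its floor, 55 mm uphill of the seat's origin.
- heel_stop (a point): Black heel stop at the rest's low end, 36 mm wide, 6 mm thick, rising 14 mm above the seat plane. Point: its inner (uphill) face on the seat plane, 95 mm downhill of the seat's origin.
- stick_red: Leave alone: same stick (180 x 24 x 14 mm, origin at its centre, same axes) with red abrasive, lying on another such rest.
- stick_blue: Leave alone: same stick (180 x 24 x 14 mm, origin at its centre, same axes) with blue abrasive, lying on the third such rest.
- dish: Leave alone: brass dish, 80 mm across, 30 mm high, origin at the centre of its underside.
- flask: Leave alone: glass jar with black cap, 54 mm across, 100 mm high, origin at the centre of its underside.
- driver: Leave alone: orange screwdriver, 160 mm long, lying along its x.
- pliers: Leave alone: red-handled pliers, 165 mm long along x, 12 mm high, lying flat.
- bench_block: Leave alone: steel bench block 60 x 60 x 22 mm, origin at the centre of its underside.
- ring_box: Leave alone: blue ring box 55 x 55 x 40 mm, origin at the centre of its underside.
There are look-alikes about, which are no part of the job. What is shaped like the rest_empty but orange is not meant.

How it is judged:
By the outcome, as a careful person would: the job done as asked, in the order asked, and still so for the second after the job is handed in, with the robot touching nothing.
It also fails if it takes over 38 s, if anything falls off the work surface, if the arm or the gripper's body presses on something with over 40 N, if the wrist force passes 120 N, or if a joint passes its speed limit or range.

ROBOT

A 7-joint arm with a two-finger parallel gripper is mounted at the origin on the work surface. World frame = base frame: x ahead of the robot, y to its left, z up, the work surface at z = 0. Lengths are in m, angles in rad, forces in N, time in s.
With the tool pointing down it reaches from about 0.35 to 0.775 m from the base axis. Payload 3.1 kg.
Tool frame: the origin (TCP) lies midway between the tips of the shut fingers; the grasp point (between the pads) lies env.grip_depth behind it (env.grip_depth is the distance from the TCP to the grasp point, in m); y points along the fingers, x is the direction in which the jaws open and shut, and the axes are right-handed (so a half turn about y gives the same grasp; the last joint's range is limited). The gripper opens to 85 mm and grips with 20 to 120 N. Pads are 22 mm wide; open, the fingers measure 114 mm over their backs; the gripper's body (76 mm by 85 mm) begins 54 mm behind the grasp point. The pads swing forward as they close: fully open they stand 13 mm farther back than shut.
Start: joints at [1.085, 0.311, 0.014, 1.512, -0.004, 1.319, -0.027], TCP at [0.236, -0.497, 0.231] pointing down, gripper open.
Joint ranges: [-2.7, 2.7], [-0.3, 1.91], [-1.27, 1.3], [0.12, 2.57], [-1.44, 4.58], [0.2, 2.03], [-3.05, 3.05]. Speed limits (rad/s): [2.79, 2.79, 3.14, 3.14, 3.14, 3.14, 3.14].

INTERFACE

Orientations are given as a 3x3 rotation matrix whose columns are the frame's x, y, z axes.
In Python, from bench import env gives the robot as it stands.
- The arm moves only by the tool drive_tool, never from a script. Its argument "commands" is text: rows parted by semicolons, each of 6 numbers parted by spaces: the shift along the world's x, y, z normalised to -1 to 1, where 1 is 1 m, then the turn, a rotation vector about the world's x, y, z normalised to -1 to 1, where 1 is 2 rad. A call has 1 to 5 rows; each row is the pose to reach, as a shift and turn from the pose commanded when the call began; what a row does not reach only later rows make up. A row lasts 1/8 s, in which the tool goes at most 62.5 mm and 10.7 degrees, less where a joint would pass 70% of its speed; a pose out of reach is approached as far as the arm can. A call with a number of a shift or a turn outside -1 to 1 is refused whole. A call with a gripper value outside its range is refused whole. "jaw" is the closure, from -1 (fully open) to 1 (shut), set as the call begins (left out, the last holds). The fingers move at their own pace and stop on an object; the grip force is fixed at half the most. Time passes only in rows, so rows that repeat a pose let the fingers close. It gives the time, the measured TCP pose, the force and the opening at its end, in the units of the state.
- env.get_obs(): the state, without advancing time (a new reading comes with each control period).
- env.capture(name): name is "scene" or "side" or "wrist"; returns the picture (480x640x3 uint8, blue, green, red); there is no depth.
- env.camera_params(name): a dict with "vertical_fov" (degrees; the focal length in pixels is half the picture's height over the tangent of half this angle, whatever the lens; pixels are square), "cx", "cy" (the principal point, pixels), "R" (3x3) and "t" (3): a world point X has camera coordinates R X + t. Camera axes: x right, y down, z forward; pixel columns grow to the right and rows downward; lengths in m; the calibration is good to about 2 mm. A picture is of the moment at which its call begins: read the wrist's pose just before it. camera_params takes no time and is no camera call; for the wrist camera it gives the pose at the moment of the call.
- env.close_job(): hands the job in, once; it reports no verdict.
The state is a dict: "clock": time; "joint_positions": joint angles; "joint_velocities": joint speeds; "tau": joint torques, N m; "eef_pos": TCP position; "eef_rot": TCP orientation; "wrist_force": force on the tool from outside, world axes, zero at the start; "moment": the same for the moment, N m; "grip_width": opening from 0.0 (shut) to 1.0 (fully open).
Only numpy, scipy, OpenCV 4.12 (cv2) and the standard library are available. Lean on these libraries where they do the work, as an engineer would, in place of code of your own. Each camera call takes 0.05 s, during which the arm holds its last target. There are 200 camera calls.

## Working session

There is one attempt and no reset: what is moved stays moved. The work goes in short steps, Python scripts to look and compute and a tool call to move; the robot and the scene stay as the last step left them, time stands still between calls to the robot, and variables do not carry over. Pictures are saved under pics/ and viewed, about 8 in all and at most 12, crops included, and the job is handed in when it is done.

Besides the shell and the picture viewer there is one more tool, called after ">>>" as a command line: name --argument value ..., lists and objects as JSON in quotes. drive_tool: Moves the arm, as the interface text tells. Scaled input: -1 to 1 covers 1 m each way for a shift and 2 rad each way for a turn. Its arguments: {"type":"object","properties":{"commands":{"type":"string"},"jaw":{"type":"number"}},"required":["commands"]}

```bash
ls; mkdir -p pics
python3 - <<'E'
from bench import env
import cv2,numpy as np
np.set_printoptions(precision=4,suppress=True)
for n in("scene","side"):
    im=env.capture(n);cv2.imwrite(f"pics/{n}0.png",im);print(n,env.camera_params(n))
o=env.get_obs();print(o,env.grip_depth)
E
```

```text
pics
scene {'vertical_fov': 42.81836999523831, 'cx': 317.87281840789933, 'cy': 235.06372724852483, 'R': array([[-0.5529,  0.8332,  0.0142],
       [ 0.6871,  0.4655, -0.5579],
       [-0.4715, -0.2987, -0.8298]]), 't': array([ 0.3811, -0.2876,  1.5809])}
side {'vertical_fov': 43.747863450548174, 'cx': 320.4261148848154, 'cy': 231.16835618905776, 'R': array([[-0.8633, -0.5043, -0.0175],
       [-0.3413,  0.6091, -0.7159],
       [ 0.3717, -0.6121, -0.698 ]]), 't': array([0.4144, 0.3036, 1.3686])}
{'clock': 0.1, 'joint_positions': array([ 1.0853,  0.3116,  0.014 ,  1.5129, -0.0044,  1.3192, -0.0272]), 'joint_velocities': array([-0.0003, -0.0026, -0.0011, -0.0037, -0.0003, -0.0024, -0.0009]), 'tau': array([  0.0005, -38.0856,   0.1467, -23.1241,   0.0123,   0.0082,
        -0.    ]), 'eef_pos': array([ 0.2359, -0.4961,  0.2303]), 'eef_rot': array([[ 0.4295, -0.001 ,  0.9031],
       [-0.9031,  0.0019,  0.4295],
       [-0.0021, -1.    , -0.0001]]), 'wrist_force': array([-1.0641,  0.3048, -0.7914]), 'moment': array([-0.0319, -0.0398,  0.0091]), 'grip_width': 1.0002630730933961} 0.0187
```

View pics/scene0.png

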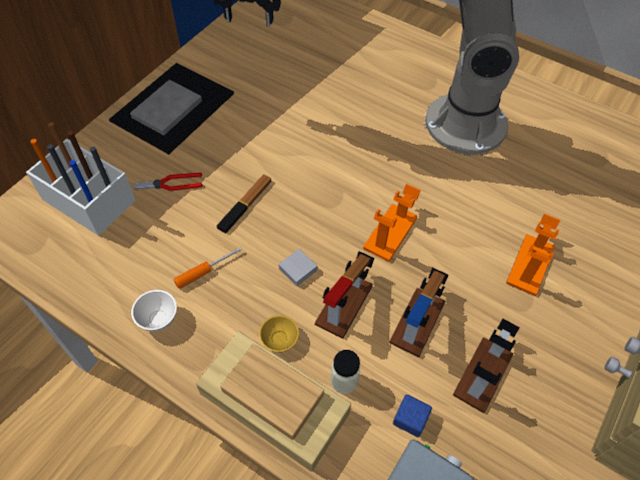

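View pics/side0.png

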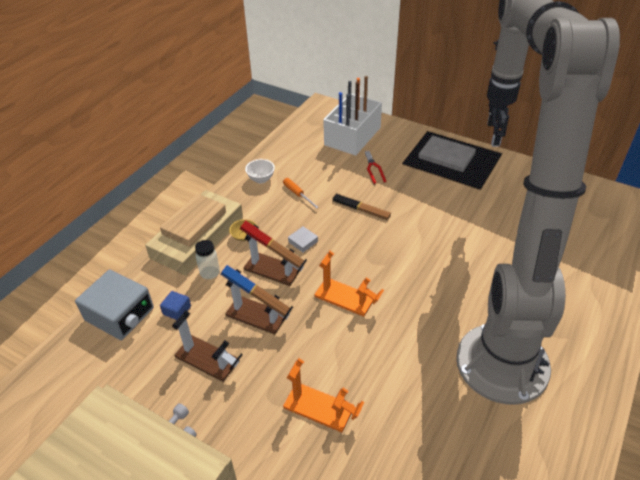

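The black stick runs from tip (224,226) to handle (266,180) in scene. The empty rest is the right-most brown one, with its foot near (487,375) and its low end at (510,330). In side it is near (207,350). I'll work out rough positions and zoom in on the rest and stick.

```bash
cat > h.py <<'E'
import cv2,numpy as np
from bench import env
np.set_printoptions(precision=4,suppress=True)
def K(p,h=480):
    f=h/2/np.tan(np.radians(p["vertical_fov"])/2); return np.array([[f,0,p["cx"]],[0,f,p["cy"]],[0,0,1]])
def onz(p,uv,z):
    d=p["R"].T@np.linalg.solve(K(p),[*uv,1]); c=-p["R"].T@p["t"]; return c+d*(z-c[2])/d[2]
def proj(p,X):
    q=(np.atleast_2d(X)@p["R"].T+p["t"])@K(p).T; return q[:,:2]/q[:,2:]
def tri(ps,uvs):
    P=[K(p)@np.c_[p["R"],p["t"]] for p in ps]
    X=cv2.triangulatePoints(P[0],P[1],np.float64(uvs[0]).reshape(-1,2).T,np.float64(uvs[1]).reshape(-1,2).T); return (X[:3]/X[3]).T
E
python3 - <<'E'
from h import *
p=env.camera_params("scene");q=env.camera_params("side")
print([onz(p,u,.014) for u in [(224,226),(266,180)]],[onz(q,u,.014) for u in [(335,200),(389,213)]])
print([onz(p,u,.012) for u in [(454,374),(484,410),(522,350)]],onz(q,(207,352),.012))
a=cv2.imread("pics/scene0.png")[310:420,440:540];b=cv2.imread("pics/side0.png")[300:385,165:250]
r=lambda x:cv2.resize(x,(400,int(400*x.shape[0]/x.shape[1])),interpolation=cv2.INTER_CUBIC)
a,b=r(a),r(b);c=np.zeros((440,800,3),np.uint8);c[:a.shape[0],:400]=a;c[:b.shape[0],400:]=b;cv2.imwrite("pics/z1.png",c)
E
```

```text
[array([ 0.6083, -0.3069,  0.014 ]), array([ 0.4485, -0.3075,  0.014 ])] [array([ 0.6025, -0.2954,  0.014 ]), array([ 0.4393, -0.3217,  0.014 ])]
[array([0.6321, 0.2793, 0.012 ]), array([0.6644, 0.3581, 0.012 ]), array([0.5112, 0.3697, 0.012 ])] [0.6018 0.3146 0.012 ]
```

View pics/z1.png

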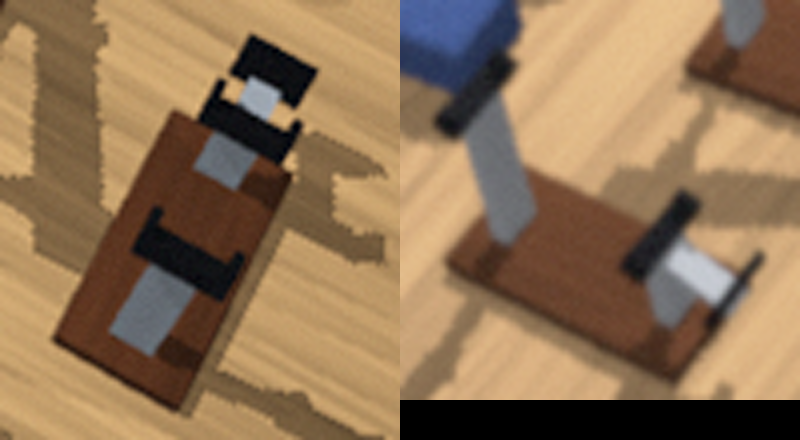

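```bash
cat >> h.py <<'E'
s,c=np.sin(np.radians(25)),np.cos(np.radians(25))
SR=np.array([[c,0,-s],[0,1,0],[s,0,c]])
def Rz(a): return np.array([[np.cos(a),-np.sin(a),0],[np.sin(a),np.cos(a),0],[0,0,1]])
def seat(x,y,z): return SR@[x,y,z]+[0,0,.095]
E
python3 - <<'E'
from h import *
from scipy.optimize import least_squares
p=env.camera_params("scene");q=env.camera_params("side")
F=lambda a,b:np.array([a*.07,b*.033,.012])
# (model, is_seat, pixel)
S=[(F(1,-1),0,(55,340)),(F(1,1),0,(180,410)),(F(-1,-1),0,(177,112)),(F(-1,1),0,(290,178)),
 (seat(.055,-.0195,.009),1,(155,210)),(seat(.055,.0195,.009),1,(242,255)),(seat(-.055,-.0195,.009),1,(222,85)),(seat(-.055,.0195,.009),1,(297,125)),(seat(-.098,-.018,.014),1,(252,37)),(seat(-.098,.018,.014),1,(317,70))]
T=[(F(1,1),0,(447,262)),(F(-1,1),0,(675,380)),(F(1,-1),0,(530,168)),
 (seat(.055,.0195,.009),1,(440,125)),(seat(.055,-.0195,.009),1,(510,55)),(seat(-.055,.0195,.009),1,(630,268)),(seat(-.055,-.0195,.009),1,(690,195))]
def f(v):
    r=[]
    for L,cam,g in((S,p,lambda w:(440+w[0]/4,310+w[1]/4)),(T,q,lambda w:(165+(w[0]-400)/4.706,300+w[1]/4.706))):
        X=np.array([Rz(v[2])@(m+[k*v[3],0,0])+[v[0],v[1],0] for m,k,_ in L])
        r.append((proj(cam,X)-[g(w) for *_,w in L]).ravel())
    return np.concatenate(r)
o=least_squares(f,[.58,.32,0,0],loss="soft_l1");print(o.x,o.fun.shape);print(f(o.x).reshape(-1,2))
E
```

```text
[ 0.5972  0.3275  0.0157 -0.0019] (34,)
[[-0.4416 -1.6492]
 [ 0.1805 -0.5117]
 [-0.7907 -1.3934]
 [ 1.5602 -1.1754]
 [ 0.6545  0.6977]
 [-0.6     0.9506]
 [-0.1357 -0.1926]
 [ 0.2412  0.1384]
 [-0.2698 -0.9724]
 [ 0.7352 -0.0504]
 [-2.705  -0.4866]
 [-2.2059 -0.0813]
 [-2.5485 -1.0346]
 [ 2.0368 -1.0573]
 [-1.6112  1.3387]
 [ 1.4982 -0.7238]
 [-0.7177  1.7173]]
```

>>> drive_tool --commands "0.289 0.189 0 0 0 -0.22; 0.289 0.189 0 0 0 -0.22; 0.289 0.189 0 0 0 -0.22; 0.289 0.189 0 0 0 -0.22; 0.289 0.189 0 0 0 -0.22" --jaw -1

```text
clock: 0.72
eef_pos: [0.4893, -0.3307, 0.2308]
eef_rot: [[0.004, -0.001, 1.0], [-1.0, 0.0, 0.004], [-0.0, -1.0, -0.001]]
wrist_force: [0.7, -1.2, -0.4]
grip_width: 1.001
```

>>> drive_tool --commands "0.028 0.023 0 0 0 0; 0.028 0.023 0 0 0 0; 0.028 0.023 0 0 0 0"

```text
clock: 1.1
eef_pos: [0.5152, -0.3099, 0.2307]
eef_rot: [[0.003, -0.002, 1.0], [-1.0, -0.001, 0.003], [0.001, -1.0, -0.002]]
wrist_force: [-0.0, 0.3, 0.4]
grip_width: 0.997
```

Run:
```python
from h import *
p=env.camera_params("wrist");im=env.capture("wrist");cv2.imwrite("pics/w1.png",im);np.savez("w1",**p)
o=env.get_obs();print(p,o["eef_pos"],o["clock"])
h=cv2.cvtColor(im,cv2.COLOR_BGR2HSV)
m=(h[...,2]<60).astype(np.uint8);n,l,st,ce=cv2.connectedComponentsWithStats(m);print([ (st[i],ce[i]) for i in range(1,n) if st[i,4]>300])
```

```text
{'vertical_fov': 60.94731462121189, 'cx': 317.552629465821, 'cy': 234.87472446998245, 'R': array([[ 0.0033, -1.    , -0.0014],
       [-0.9512, -0.0036,  0.3084],
       [-0.3084,  0.0003, -0.9512]]), 't': array([-0.312 ,  0.4483,  0.5385])} [ 0.5147 -0.3106  0.2309] 1.15
[(array([ 305,   76,   27,   97, 1827], dtype=int32), array([318.5889, 114.4045])), (array([548,  88,  27,  23, 470], dtype=int32), array([562.0277,  98.4064])), (array([    0,   199,   640,   281, 60749], dtype=int32), array([375.9784, 402.5103]))]
```

View pics/w1.png

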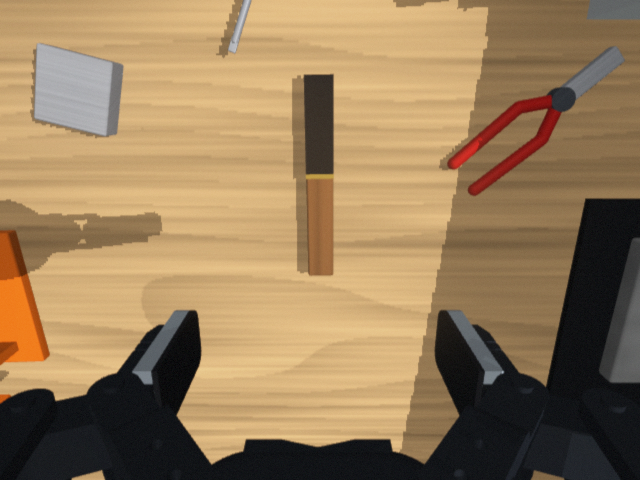

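The stick's top face runs from its tip edge (304–333, 75) to its handle edge (307–333, 274), with the band at (319,177). It lies almost along the world x axis.

Run:
```python
from h import *
p=dict(np.load("w1.npz"))
for u in [(318.7,75),(319.7,273.5),(319.3,177),(304,75),(333.5,75)]: print(u,onz(p,u,.014))
```

```text
(318.7, 75) [ 0.6152 -0.311   0.014 ]
(319.7, 273.5) [ 0.4382 -0.3127  0.014 ]
(319.3, 177) [ 0.5309 -0.3118  0.014 ]
(304, 75) [ 0.6151 -0.2989  0.014 ]
(333.5, 75) [ 0.6152 -0.3231  0.014 ]
```

>>> drive_tool --commands "0.013 -0.0015 -0.05 0 0 0.0035; 0.013 -0.0015 -0.11 0 0 0.0035; 0.013 -0.0015 -0.17 0 0 0.0035; 0.013 -0.0015 -0.2 0 0 0.0035; 0.013 -0.0015 -0.21 0 0 0.0035"

```text
clock: 1.78
eef_pos: [0.526, -0.3116, 0.0189]
eef_rot: [[0.008, -0.005, 1.0], [-1.0, 0.001, 0.008], [-0.001, -1.0, -0.005]]
wrist_force: [-0.2, 0.5, -0.4]
grip_width: 1.0
```

>>> drive_tool --commands "0 0 -0.01 0 0 0; 0 0 -0.018 0 0 0; 0 0 -0.018 0 0 0"

```text
clock: 2.15
eef_pos: [0.5294, -0.3107, 0.0037]
eef_rot: [[0.011, 0.0, 1.0], [-1.0, -0.0, 0.011], [0.0, -1.0, 0.0]]
wrist_force: [0.0, 0.8, -0.9]
grip_width: 0.998
```

>>> drive_tool --commands "0 0 0 0 0 0; 0 0 0 0 0 0; 0 0 0 0 0 0; 0 0 0 0 0 0; 0 0 0 0 0 0" --jaw 1

```text
clock: 2.78
eef_pos: [0.5297, -0.3108, 0.0039]
eef_rot: [[0.011, 0.001, 1.0], [-1.0, -0.001, 0.011], [0.001, -1.0, 0.001]]
wrist_force: [-0.6, -0.1, 3.6]
grip_width: 0.261
```

>>> drive_tool --commands "0 0 0 0 0 0; 0 0 0 0 0 0; 0 0 0.01 0 0 0; 0 0 0.03 0 0 0; 0 0 0.06 0 0 0"

```text
clock: 3.4
eef_pos: [0.5277, -0.3098, 0.0626]
eef_rot: [[0.011, -0.004, 1.0], [-1.0, 0.002, 0.011], [-0.002, -1.0, -0.004]]
wrist_force: [0.5, -0.7, -0.6]
grip_width: 0.262
```

>>> drive_tool --commands "0 0 0.06 0 0 0; 0 0 0.12 0 0 0; 0 0.02 0.18 0 -0.05 0; 0 0.06 0.2 0 -0.13 0; 0 0.12 0.2 0 -0.218 0"

```text
clock: 4.03
eef_pos: [0.5312, -0.1918, 0.2677]
eef_rot: [[0.006, 0.433, 0.901], [-1.0, -0.005, 0.009], [0.009, -0.901, 0.433]]
wrist_force: [1.1, 1.9, -0.2]
grip_width: 0.258
```

>>> drive_tool --commands "0.01 0.06 0 0 0 0; 0.02 0.12 0 0 0 0; 0.02 0.18 0 0 0 0; 0.02 0.24 0 0 0 0; 0.02 0.3 0 0 0 0"

```text
clock: 4.65
eef_pos: [0.5482, 0.1109, 0.2632]
eef_rot: [[0.009, 0.422, 0.907], [-1.0, -0.001, 0.011], [0.005, -0.907, 0.422]]
wrist_force: [0.9, -0.7, -0.2]
grip_width: 0.26
```

>>> drive_tool --commands "0 0.06 0 0 0 0; 0 0.12 0 0 0 0; 0 0.18 0 0 0 0; 0 0.21 0 0 0 0; 0 0.21 0 0 0 0"

```text
clock: 5.28
eef_pos: [0.5471, 0.3233, 0.2625]
eef_rot: [[0.016, 0.42, 0.907], [-1.0, 0.004, 0.016], [0.004, -0.907, 0.42]]
wrist_force: [0.2, -0.2, -0.7]
grip_width: 0.26
```

Run:
```python
from h import *
p=env.camera_params("wrist");w=env.capture("wrist");a=env.capture("scene");b=env.capture("side");np.savez("w2",**p)
for n,i in(("w2",w),("s2",a),("d2",b)): cv2.imwrite(f"pics/{n}.png",i)
print(env.get_obs()["eef_pos"])
r=lambda x,sh:cv2.resize(x,sh,interpolation=cv2.INTER_CUBIC)
cv2.imwrite("pics/c2.png",np.vstack([np.hstack([r(a[260:420,420:580],(400,400))[:300],r(b[220:340+40,140:300],(400,400))[:300]]),np.hstack([r(w,(400,300)),r(w[0:240,160:480],(400,300))])]))
```

```text
[0.5495 0.3175 0.2628]
```

View pics/c2.png

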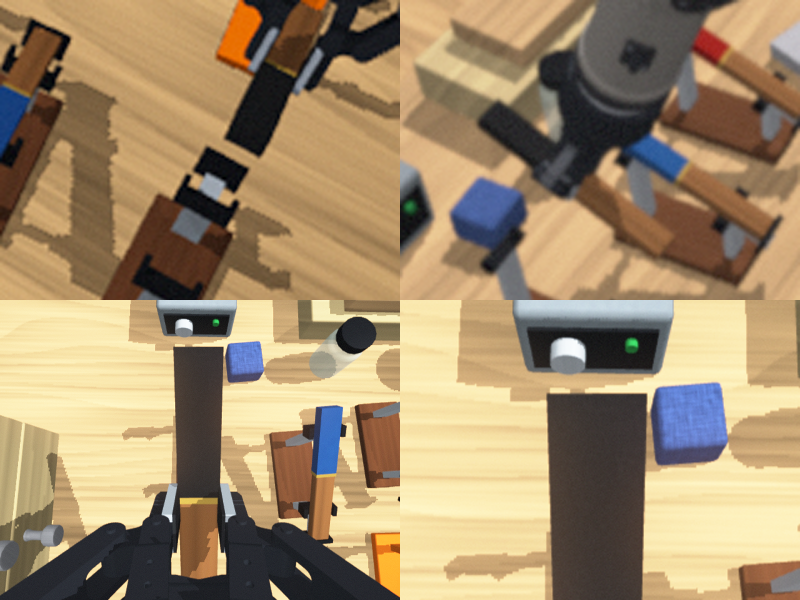

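The wrist view shows the stick held square between the pads at the brass band, tip edge at (280–358, 75). The scene view shows it still downhill of and above the empty rest. I'll check the stick's offset in the hand and pool the pose readings to average noise.

Run:
```python
from h import *
o=env.get_obs();R=o["eef_rot"];P=o["eef_pos"];print(P,R,o["clock"])
p=dict(np.load("w2.npz"))
C=-p["R"].T@p["t"]
w=cv2.imread("pics/w2.png");
for k in(90,130,180,220):
    g=cv2.cvtColor(w,cv2.COLOR_BGR2GRAY)[k].astype(int);d=np.where(g[240:400]<90)[0]+240;print(k,d.min(),d.max())
g=cv2.cvtColor(w,cv2.COLOR_BGR2GRAY)[60:100,318];print(g)
for off in(.008,.0103,.013):
  for u in [(280,75),(358,75),(300,318)]:
    d=p["R"].T@np.linalg.solve(K(p),[*u,1]); n=R[:,1]  # tool y (down fingers)
    X=C+d*((P-off*n-C)@n)/(d@n); print(off,u,R.T@(X-P))
# model of stick in scene
for nme in("scene","side"):
  q=env.camera_params(nme); print(nme,proj(q,[P+R@[a,-.0103,b] for a,b in((.012,.0885),(-.012,.0885),(.012,-.0915),(-.012,-.0915))]))
```

```text
[0.5495 0.3175 0.2628] [[ 0.0075  0.4217  0.9067]
 [-0.9999 -0.0029  0.0097]
 [ 0.0067 -0.9067  0.4217]] 5.425
90 278 366
130 280 385
180 281 353
220 282 353
[178 176 179 181 185 190 192 192 192 198 229 237 235 227 163  73  54  55
  55  52  53  54  55  54  53  54  53  57  58  55  57  55  58  55  54  55
  52  54  56  58]
0.008 (280, 75) [-0.0172 -0.008   0.0845]
0.008 (358, 75) [ 0.007  -0.008   0.0846]
0.008 (300, 318) [-0.0116 -0.008  -0.0005]
0.0103 (280, 75) [-0.017  -0.0103  0.0843]
0.0103 (358, 75) [ 0.0068 -0.0103  0.0844]
0.0103 (300, 318) [-0.0115 -0.0103  0.0008]
0.013 (280, 75) [-0.0168 -0.013   0.0842]
0.013 (358, 75) [ 0.0066 -0.013   0.0843]
0.013 (300, 318) [-0.0114 -0.013   0.0024]
scene [[510.4386 308.1619]
 [525.091  316.0318]
 [535.1472 258.5558]
 [548.0387 265.072 ]]
side [[177.9348 258.6778]
 [170.1345 266.4945]
 [248.9735 313.5341]
 [242.0136 322.0778]]
```

>>> drive_tool --commands "0.0465 0.01 -0.02 0 0 0.003; 0.0465 0.01 -0.06 0 0 0.003; 0.0465 0.01 -0.09 0 0 0.003; 0.0465 0.01 -0.128 0 0 0.003; 0.0465 0.01 -0.128 0 0 0.003"

```text
clock: 6.05
eef_pos: [0.5944, 0.3246, 0.1313]
eef_rot: [[0.012, 0.417, 0.909], [-1.0, -0.005, 0.016], [0.011, -0.909, 0.417]]
wrist_force: [-0.6, -1.1, 0.3]
grip_width: 0.263
```

>>> drive_tool --commands "0 0 0 0 0 0; 0 0 0 0 0 0; 0 0 0 0 0 0"

```text
clock: 6.42
eef_pos: [0.5965, 0.33, 0.1373]
eef_rot: [[0.016, 0.425, 0.905], [-1.0, 0.004, 0.015], [0.003, -0.905, 0.425]]
wrist_force: [-0.5, 0.5, -0.4]
grip_width: 0.253
```

Run:
```python
from h import *
w=env.capture("wrist");a=env.capture("scene");b=env.capture("side")
for n,i in(("s3",a),("d3",b),("w3",w)): cv2.imwrite(f"pics/{n}.png",i)
o=env.get_obs();R=o["eef_rot"];P=o["eef_pos"];print(P,R,o["clock"],o["wrist_force"])
for nme,i in(("scene",a),("side",b)):
  q=env.camera_params(nme); print(nme,proj(q,[P+R@[u,-.0103,v] for u,v in((.012,.0875),(-.012,.0875),(.012,-.0925),(-.012,-.0925))]))
r=lambda x,sh:cv2.resize(x,sh,interpolation=cv2.INTER_CUBIC)
cv2.imwrite("pics/c3.png",np.hstack([r(a[300:420,440:540],(400,480)),r(b[270:390,150:250],(400,480))]))
```

```text
[0.5959 0.3296 0.136 ] [[ 0.0158  0.4231  0.9059]
 [-0.9999  0.0029  0.0161]
 [ 0.0041 -0.9061  0.4231]] 6.575 [-0.1288 -0.0149  0.1296]
scene [[485.3791 367.4363]
 [498.7549 374.9793]
 [510.7828 313.884 ]
 [522.6743 320.1831]]
side [[168.6229 294.9849]
 [161.378  302.6362]
 [234.4983 345.5143]
 [227.9837 353.7848]]
```

View pics/c3.png

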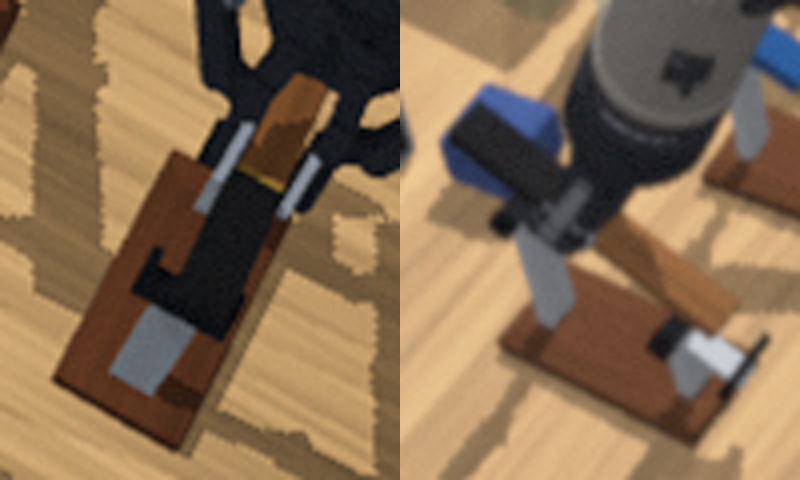

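>>> drive_tool --commands "0 -0.002 -0.01 0 0 0; 0 -0.002 -0.018 0 0 0; 0 -0.002 -0.024 0 0 0; 0 -0.002 -0.026 0 0 0; 0 -0.002 -0.026 0 0 0"

```text
clock: 7.2
eef_pos: [0.5956, 0.3276, 0.1091]
eef_rot: [[0.016, 0.422, 0.906], [-1.0, 0.003, 0.017], [0.005, -0.907, 0.422]]
wrist_force: [-0.6, 0.4, -0.8]
grip_width: 0.259
```

Run:
```python
from h import *
a=env.capture("scene");b=env.capture("side")
o=env.get_obs();R=o["eef_rot"];P=o["eef_pos"];print(P,R,o["clock"],o["wrist_force"])
r=lambda x,sh:cv2.resize(x,sh,interpolation=cv2.INTER_CUBIC)
cv2.imwrite("pics/c4.png",np.hstack([r(a[310:420,440:520],(400,550)),r(b[290:400,160:240],(400,550))]))
```

```text
[0.5959 0.3277 0.1097] [[ 0.016   0.4228  0.9061]
 [-0.9999  0.003   0.0163]
 [ 0.0042 -0.9062  0.4228]] 7.3 [-0.0574  0.4837  0.004 ]
```

View pics/c4.png

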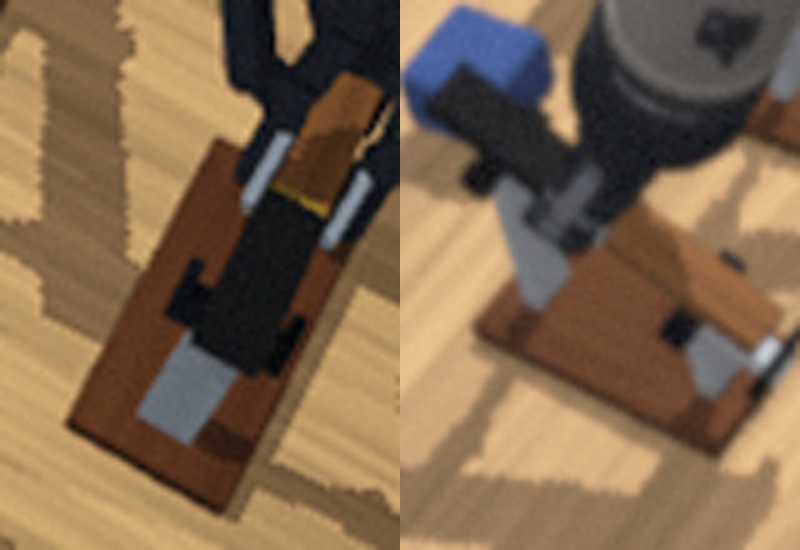

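In scene the stick sits between the high saddle's cheeks with similar gaps at (195,275) and (295,330), just above the floor. In side its handle end sits just uphill of the heel stop. Next I lower it the last centimetre slowly.

>>> drive_tool --commands "0 0 -0.002 0 0 0; 0 0 -0.004 0 0 0; 0 0 -0.006 0 0 0; 0 0 -0.007 0 0 0; 0 0 -0.007 0 0 0"

```text
clock: 7.92
eef_pos: [0.5956, 0.3274, 0.1021]
eef_rot: [[0.016, 0.422, 0.906], [-1.0, 0.002, 0.016], [0.005, -0.907, 0.422]]
wrist_force: [-0.1, -0.3, -0.3]
grip_width: 0.258
```

>>> drive_tool --commands "0 0 -0.001 0 0 0; 0 0 -0.001 0 0 0; 0 0 -0.002 0 0 0; 0 0 -0.002 0 0 0"

```text
clock: 8.43
eef_pos: [0.5956, 0.3274, 0.1002]
eef_rot: [[0.016, 0.422, 0.906], [-1.0, 0.002, 0.016], [0.005, -0.907, 0.422]]
wrist_force: [-0.2, -0.3, -0.3]
grip_width: 0.261
```

>>> drive_tool --commands "0 0 -0.0007 0 0 0; 0 0 -0.0007 0 0 0; 0 0 -0.0014 0 0 0; 0 0 -0.0014 0 0 0"

```text
clock: 8.93
eef_pos: [0.5956, 0.3275, 0.0989]
eef_rot: [[0.016, 0.422, 0.906], [-1.0, 0.002, 0.016], [0.005, -0.906, 0.422]]
wrist_force: [0.7, -0.2, -0.4]
grip_width: 0.26
```

>>> drive_tool --commands "0 0 -0.0007 0 0 0; 0 0 -0.0007 0 0 0; 0 0 -0.0014 0 0 0; 0 0 -0.0014 0 0 0"

```text
clock: 9.43
eef_pos: [0.5958, 0.3275, 0.0987]
eef_rot: [[0.016, 0.423, 0.906], [-1.0, 0.002, 0.016], [0.005, -0.906, 0.423]]
wrist_force: [-5.1, -2.3, 6.3]
grip_width: 0.261
```

>>> drive_tool --commands "0 0 0 0 0 0; 0 0 0 0 0 0; 0 0 0 0 0 0; 0 0 0 0 0 0; 0 0 0 0 0 0" --jaw -0.1

```text
clock: 10.05
eef_pos: [0.5957, 0.3275, 0.0974]
eef_rot: [[0.016, 0.422, 0.906], [-1.0, 0.002, 0.016], [0.005, -0.907, 0.422]]
wrist_force: [0.4, -0.1, -0.3]
grip_width: 0.549
```

Run:
```python
from h import *
a=env.capture("scene");b=env.capture("side")
o=env.get_obs();print(o["eef_pos"],o["clock"],o["wrist_force"],o["grip_width"])
r=lambda x,sh:cv2.resize(x,sh,interpolation=cv2.INTER_CUBIC)
cv2.imwrite("pics/c5.png",np.hstack([r(a[310:420,440:520],(400,550)),r(b[290:400,160:240],(400,550))]))
```

```text
[0.5957 0.3275 0.0975] 10.15 [0.0109 0.4358 0.587 ] 0.5505672358438932
```

View pics/c5.png

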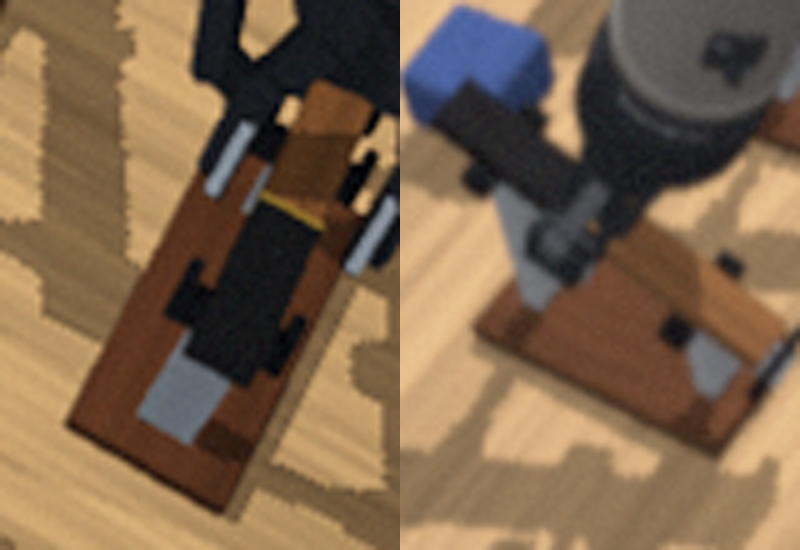

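The stick is released and lies between the cheeks in both saddles. I'll retract straight off the slope.

>>> drive_tool --commands "-0.0042 0 0.0091 0 0 0; -0.0126 0 0.0272 0 0 0; -0.025 0 0.0545 0 0 0; -0.042 0 0.091 0 0 0; -0.063 0 0.136 0 0 0"

```text
clock: 10.78
eef_pos: [0.5314, 0.3274, 0.2354]
eef_rot: [[0.016, 0.422, 0.906], [-1.0, 0.003, 0.017], [0.005, -0.906, 0.422]]
wrist_force: [0.7, 0.5, 0.7]
grip_width: 0.551
```

>>> drive_tool --commands "-0.03 0.01 0.06 0 0 0; -0.06 0.02 0.12 0 0 0; -0.08 0.03 0.15 0 0 0; -0.1 0.03 0.15 0 0 0; -0.1 0.03 0.15 0 0 0"

```text
clock: 11.4
eef_pos: [0.4303, 0.3583, 0.3844]
eef_rot: [[0.02, 0.424, 0.906], [-1.0, 0.004, 0.02], [0.005, -0.906, 0.424]]
wrist_force: [1.0, -0.6, -0.3]
grip_width: 0.551
```

Run:
```python
from h import *
a=env.capture("scene");b=env.capture("side");w=env.capture("wrist")
o=env.get_obs();print(o["eef_pos"],o["clock"],o["wrist_force"])
cv2.imwrite("pics/s6.png",a);cv2.imwrite("pics/d6.png",b)
S=Rz(.0157)@SR;O=np.array([.5953,.3275,.095])
for n in("scene","side"): # expected top corners: centred, and at heel
    print(n,[proj(env.camera_params(n),[O+S@[x+dx,y,.014] for x in(.09,-.09) for y in(-.012,.012)]).round(1).tolist() for dx in(0,-.005)])
r=lambda x,sh:cv2.resize(x,sh,interpolation=cv2.INTER_CUBIC)
cv2.imwrite("pics/c6.png",np.vstack([np.hstack([r(a[310:420,440:550],(400,400)),r(b[290:400,150:260],(400,400))]),np.hstack([r(a,(266,200)),r(b,(267,200)),r(w,(267,200))])]))
```

```text
[0.4335 0.3558 0.3821] 11.55 [ 0.0829 -0.6589  0.1429]
scene [[[478.9, 374.9], [491.9, 382.2], [504.6, 321.9], [516.2, 328.0]], [[479.7, 373.2], [492.6, 380.5], [505.2, 320.6], [516.8, 326.7]]]
side [[[172.5, 304.9], [165.5, 312.5], [237.0, 354.5], [230.6, 362.7]], [[174.3, 306.3], [167.3, 313.9], [238.8, 355.9], [232.4, 364.1]]]
```

View pics/c6.png

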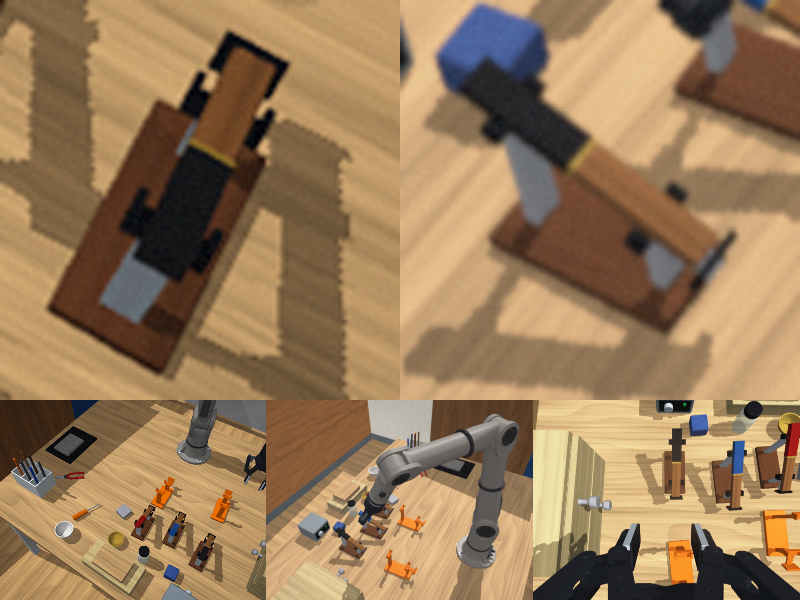

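The stick lies between the cheeks of both saddles with its handle at the heel stop. Its tip corner in side is at about (174.7, 306), against (174.3, 306.3) predicted for a flat stick resting on the stop. The other things look unmoved.

```bash
python3 -c "
from bench import env
print(env.close_job())"
```

```text
the job is handed in; nothing more can be done
None
```

The black emery stick is on the empty rest, handle at the low end and black end uphill, and I handed the job in at about 11.6 s of the 38 s allowed.

- **Grasp and carry:** I gripped the stick near its brass band, lifted it, pitched it 25° and carried it over the rest.
- **Setting down:** I lowered it in steps of about 1 mm until it touched with about 8 N, opened the jaws, and backed off straight from the slope.
- **Last checks:** The last pictures show it flat between the cheeks of both saddles. After release it slid down to rest on the heel stop, about 5 mm below centre, as the task allows. In the side view its tip was within about 1 pixel of where a flat stick at the stop should be.
- **Clear of everything:** The gripper is well away from the stick, and by eye the other objects are where they were.
- **Disagreement:** Just after the arm stopped, its pose readings differed by up to 6 mm. They agreed again once it settled, before the final placing. No check failed.

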